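Spin the pot-inspection turntable and stop it at the pointer

TASK

Look the clay pan over on its turntable: with a fingertip, flick the peg so that the turntable runs round freely, counter-clockwise seen from above, and let it carry its peg past the pointer once. On the second or a later pass, brake the still turning disc with a fingertip so that it stops with the peg at the pointer, and finish holding it there with the fingertip pressed lightly on it; once past the pointer it may come to rest nowhere else, so do not push it into place afterwards. Do not lift or shift the pan, and leave everything else on the bench alone.

Things in the scene. Friction and masses are not known exactly. Their poses are not given: they have to be found in the camera images.
- stand: fixed dark foot of the turntable; origin on the bench under the turntable's axis, z up; its +x axis points from the axis to the pointer. The pointer is an upright bracket, 24 mm wide, 62 mm high, standing outside the rim 176 to 188 mm from the axis, level with the disc's top, with a small spike aimed inward at the rim
- turntable (a joint): angle of the disc about its upright axis, rad, growing counter-clockwise seen from above and counting on over whole turns; the peg is at the pointer at 0, 2 pi, 4 pi.. It starts at rest between 1.8 and 4.5: first pass at 2 pi, second at 4 pi. The bearing is almost free: let go at 1 rad/s it runs about 10 rad, at 2 rad/s about 25. A fingertip pressing on the 1.2 kg disc with a few N stops it at once
- hub (a point): centre of the turntable's flat top, 62 mm above the bench. The dark steel disc is 300 mm across and 8 mm thick. Its outer band, between 95 and 150 mm from the axis, is bare and flat except for a thin pale line that runs from the peg to the rim; a fingertip can rest there while the peg passes inside it. The bearing sits on rubber: the disc gives way downward about 1 mm for each 8 N, 6 mm at most
- peg_top (a point): centre of the top of the one steel peg that stands up from the turntable: 16 mm across, 36 mm tall (62 to 98 mm above the bench), 85 mm from the axis, fixed to the disc and turning with it
- mark (a point): where peg_top is when the peg stands exactly at the pointer: 85 mm from the axis towards the pointer, 98 mm above the bench. The peg is at the pointer when it stands within about its own width (20 mm) of this point, seen from above
- pan_center (a point): centre, half-way up, of the loose shallow clay pan that stands in the middle of the turntable and turns with it: 95 mm across at the rim, 50 mm tall, 5 mm wall, 0.25 kg
- tall_pot: bystander: loose terracotta pot, 117 mm across, 105 mm tall, origin under its centre
- dark_pot: bystander: loose grey pot, 101 mm across, 90 mm tall, origin under its centre
- small_pot: bystander: loose terracotta pot, 73 mm across, 65 mm tall, origin under its centre
- trowel: bystander: loose trowel lying along its x axis, 290 mm long, 28 mm high, 76 mm wide at the blade, origin on the bench near its middle
- weed_fork: bystander: loose three-tined hand fork lying along its x axis, 270 mm long, 26 mm high, origin on the bench near its middle
- seed_jar: bystander: loose seed jar, 52 mm across, 65 mm tall, origin under its centre, near the turntable's left
- dibber: bystander: loose wooden dibber lying along its x axis, 145 mm long, 24 mm high, origin on the bench near its middle, near the turntable's right
Mind the look-alikes: they are no part of the job. What is shaped like the part that bears pan_center but green is not meant.

How it is judged:
On the way, in this order (a step that is already met when the one before it is completed fails the run):
1. the turntable spins counter-clockwise by itself, faster than 0.7 rad/s, with nothing of the robot on it (contact force between each of the arm, the fingers and turntable below 0.05 N and velocity of joint turntable above 0.7 rad/s), for 0.2 s.
2. it has passed the pointer once and is running free (over 0.12 rad/s) towards it again (contact force between each of the arm, the fingers and turntable below 0.05 N and value of joint turntable above 10 rad and velocity of joint turntable above 0.12 rad/s), for 0.1 s.
3. a fingertip holds it stopped with the peg at the pointer, on the second or a later pass (contact force between the fingers and turntable above 0.5 N and horizontal distance between peg_top and mark below 0.02 m and value of joint turntable above 12 rad and velocity of joint turntable between -0.04 and 0.04 rad/s), for 0.3 s.
At the end, for the whole second after the job is handed in: The peg is within 20 mm (seen from above) of its place at the pointer, on the second or a later pass, the turntable at rest (under 0.04 rad/s) with a fingertip pressing on it (over 0.5 N), the pan still in the middle of it (within 30 mm) (all of step 3 and horizontal distance between pan_center and hub below 0.03 m and z of pan_center in the frame of hub below 0.033 m); the arm keeps its last pose, push and grip.
It fails at once if the turntable comes to rest away from the pointer after having passed it (value of joint turntable above 6.6 rad and not (horizontal distance between peg_top and mark below 0.02 m) and velocity of joint turntable between -0.04 and 0.04 rad/s).
It fails at once if the pan is lifted, tipped or pushed out of the middle (not (horizontal distance between pan_center and hub below 0.03 m and z of pan_center in the frame of hub below 0.033 m) or angle between pan_center's own z axis and vertical above 0.25 rad).
It fails at once if a bystander is disturbed (distance of any of tall_pot, dark_pot, small_pot, trowel, weed_fork, seed_jar, dibber from where it was at the start of the episode above 0.02 m).
It also fails if it takes over 64 s, if anything falls off the work surface, if the arm or the gripper's body presses on something with over 40 N, if the wrist force passes 120 N, or if a joint passes its speed limit or range.

ROBOT

A 6-joint arm with a two-finger parallel gripper is mounted at the origin on the work surface. World frame = base frame: x ahead of the robot, y to its left, z up, the work surface at z = 0. Lengths are in m, angles in rad, forces in N, time in s.
With the tool pointing down it reaches from about 0.3 to 0.95 m from the base axis. Payload 3.1 kg.
Tool frame: the origin (TCP) lies on the centre line of the jaws, within the pads' length; the fingertips stand 14 mm ahead of it and the grasp point (between the pads) lies 5 mm behind it (r.tip_extent is the distance from the TCP to the fingertips, in m); z points along the fingers, y is the line along which they close (so a half turn about z gives the same grasp; the last joint's range is limited). The gripper opens to 85 mm and grips with 20 to 120 N. Pads are 22 mm wide; open, the fingers measure 114 mm over their backs; the gripper's body (76 mm by 85 mm) begins 54 mm behind the grasp point. The pads swing forward as they close: fully open they stand 13 mm farther back than shut.
Start: joints at [1.12, 0.308, 1.634, -0, 1.2, -0.07], TCP at [0.232, 0.58, 0.245] pointing down, gripper open.
Joint ranges: [-3.06, 3.06], [-0.79, 1.96], [0.05, 2.63], [-1.19, 4.34], [0.05, 2.64], [-2.94, 2.94]. Speed limits (rad/s): [2.79, 2.79, 3.14, 3.14, 3.14, 3.14].

INTERFACE

Orientations are given as [roll, pitch, yaw] about the fixed x, y, z axes, in that order (R = Rz(yaw) Ry(pitch) Rx(roll)).
In Python, from cell import r gives the robot as it stands.
- The arm moves only by the shell command python3 -m inch 'ROWS' [FORCE]. ROWS is JSON, a list of rows, each a list of 7 numbers: the shift along the tool's x, y, z in cm, then the turn, a rotation vector about the tool's x, y, z in degrees, then the opening, from -1 (shut) to 1 (fully open), so that 0 is half open. A call has 1 to 20 rows; each row is the pose to reach, as a shift and turn from the pose commanded when the call began, along the tool's axes at that moment; what a row does not reach only later rows make up. A row lasts 1/8 s, in which the tool goes at most 62.5 mm and 10.7 degrees, less where a joint would pass 70% of its speed; a pose out of reach is approached as far as the arm can. A call with a gripper value outside its range is refused whole. The fingers move at their own pace and stop on an object; FORCE is the grip in N (left out, the last holds). Time passes only in rows, so rows that repeat a pose let the fingers close. It gives the time, the measured TCP pose, the force, the opening and the grip force at its end, in the units of the state.
- r.state(): the state, without advancing time (a new reading comes with each control period).
- r.get_image(name): name is "scene" or "side" or "wrist"; returns (picture, depth): 420x560x3 uint8, red, green, blue; 420x560 float32, m along the optical axis (not along the pixel's ray), 0 where there is no reading.
- r.calibration(name): a dict with "mtx" (3x3 intrinsics, pixels), "world_from_camera" (4x4, takes a point from camera to world coordinates). Camera axes: x right, y down, z forward; pixel columns grow to the right and rows downward; lengths in m; the calibration is good to about 2 mm. The wrist camera is an equidistant fisheye: a pixel r from the principal point sees the ray r / f radians off the axis. A picture is of the moment at which its call begins: read the wrist's pose just before it. calibration takes no time and is no camera call; for the wrist camera it gives the pose at the moment of the call.
- r.sign_off(): hands the job in; it is judged then, once.
The state is a dict: "time_s": time; "joint_positions": joint angles; "qd": joint speeds; "effort": joint torques, N m; "ee_pos": TCP position; "orientation": TCP orientation; "force": force on the tool from outside, world axes, zero at the start; "moment": the same for the moment, N m; "finger_gap": opening from 0.0 (shut) to 1.0 (fully open); "gripper_force": force on a finger pad.
Only numpy, scipy, OpenCV 4.12 (cv2) and the standard library are available. Lean on these libraries where they do the work, as an engineer would, in place of code of your own. Each camera call takes 0.05 s, during which the arm holds its last target. There are 200 camera calls.

## Working session

There is one attempt and no reset: what is moved stays moved. The work goes in short steps, Python scripts to look and compute and a shell command to move; the robot and the scene stay as the last step left them, time stands still between calls to the robot, and variables do not carry over. Pictures are saved under pics/ and viewed, at most 10 in all, crops included, and the job is handed in when it is done.

```bash
mkdir -p pics; ls; python3 - <<'E'
from cell import r
import cv2,numpy as np
s=r.state();print(s)
for n in("scene","side"):
    p,d=r.get_image(n);cv2.imwrite(f"pics/{n}0.png",p[...,::-1]);np.savez(f"{n}0.npz",p=p,d=d,**r.calibration(n))
    print(n,r.calibration(n)["world_from_camera"].round(3).tolist(),r.calibration(n)["mtx"].round(1).tolist())
E
```

```text
pics
{'time_s': 0.0, 'joint_positions': array([ 1.12032324e+00,  3.09015531e-01,  1.63523168e+00,  3.21360220e-06,
        1.19970157e+00, -6.97213847e-02]), 'qd': array([ 0.00039113, -0.00065841, -0.00028072,  0.00172719, -0.0019429 ,
        0.00067684]), 'effort': array([ 1.86718768e-03, -4.15248549e+01, -2.76669985e+01, -5.09744336e-05,
        1.01578984e-02,  2.43401809e-05]), 'ee_pos': array([0.23194323, 0.57949175, 0.244019  ]), 'orientation': array([-3.13924246e+00, -1.67124116e-04,  2.76083959e+00]), 'force': array([0.28616606, 0.08123873, 0.04934303]), 'moment': array([-0.00175981,  0.02022632,  0.04984782]), 'gripper_force': 0.0, 'finger_gap': 0.9999048228677542}
scene [[0.152, 0.721, -0.676, 1.478], [0.988, -0.107, 0.107, -0.15], [0.005, -0.684, -0.729, 1.126], [0.0, 0.0, 0.0, 1.0]] [[487.1, 0.0, 280.8], [0.0, 487.1, 214.5], [0.0, 0.0, 1.0]]
side [[0.867, -0.379, 0.323, 0.011], [-0.498, -0.669, 0.552, -0.886], [0.007, -0.64, -0.769, 1.319], [0.0, 0.0, 0.0, 1.0]] [[508.2, 0.0, 279.9], [0.0, 508.2, 221.6], [0.0, 0.0, 1.0]]
```

View pics/scene0.png

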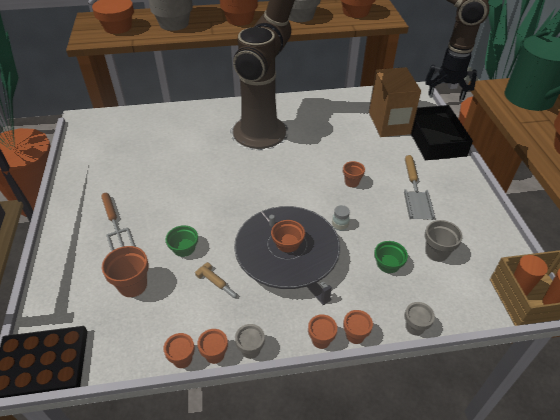

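View pics/side0.png

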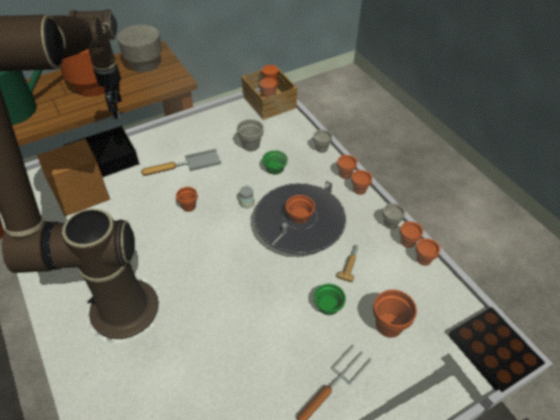

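The scene view shows the turntable with the clay pan at (288,235), the peg near (268,217) and the pointer at (320,290). The side view shows the peg near (283,228) and the pointer at (328,187). The look-alikes are the green pans at scene (182,241) and (390,257), which aren't meant, and the terracotta pots at (353,173), (180,350), (212,345), (322,330) and (357,326), which aren't on the turntable.

```bash
cat > h.py <<'E'
import numpy as np,cv2
def cloud(f):
    z=np.load(f);p,d,K,T=z['p'],z['d'],z['mtx'],z['world_from_camera']
    v,u=np.mgrid[:420,:560];X=np.stack([(u-K[0,2])/K[0,0]*d,(v-K[1,2])/K[1,1]*d,d],-1)@T[:3,:3].T+T[:3,3]
    X[d==0]=np.nan;return p,X
def onplane(f,uv,h):
    z=np.load(f);K,T=z['mtx'],z['world_from_camera'];uv=np.atleast_2d(uv).astype(float)
    R=np.c_[(uv-K[:2,2])/[K[0,0],K[1,1]],np.ones(len(uv))]@T[:3,:3].T
    return T[:3,3]+R*((h-T[2,3])/R[:,2])[:,None]
E
python3 - <<'E'
from h import *
for n,bx in(("scene",(200,350,180,310)),("side",(240,360,170,260))):
    p,X=cloud(n+"0.npz");g=p.max(-1)
    m=np.zeros(g.shape,np.uint8);m[(g<110)&(np.abs(X[...,2]-.062)<.008)]=1
    m[:, :bx[0]]=0;m[:,bx[1]:]=0;m[:bx[2]]=0;m[bx[3]:]=0
    k,l,s,c=cv2.connectedComponentsWithStats(m);i=1+s[1:,4].argmax();P=X[l==i]
    cs,_=cv2.findContours((l==i).astype(np.uint8),cv2.RETR_EXTERNAL,cv2.CHAIN_APPROX_NONE)
    h=cv2.convexHull(max(cs,key=len))[:,0];q=onplane(n+"0.npz",h,.062)[:,:2]
    c2,rad=cv2.minEnclosingCircle(q.astype(np.float32))
    A=np.c_[2*q,np.ones(len(q))];s=np.linalg.lstsq(A,(q**2).sum(1),rcond=None)[0]
    print(n,"disc",s[:2],np.sqrt(s[2]+s[:2]@s[:2]),c2,rad,"z",np.median(P[:,2]))
    c=s[:2];D=X[...,:2]-c;rr=np.hypot(D[...,0],D[...,1])
    for nm,mm in(("pan",(rr<.06)&(X[...,2]>.1)),("peg",(rr>.06)&(rr<.14)&(X[...,2]>.078)),("ptr",(rr>.165)&(rr<.2)&(X[...,2]>.03)&(X[...,2]<.075))):
        Q=X[mm];v,u=np.where(mm);
        if len(Q):print(nm,len(Q),np.median(Q,0),Q[:,2].max(),u.mean(),v.mean(),"r",np.hypot(*(np.median(Q,0)[:2]-c)),"az",np.degrees(np.arctan2(*(np.median(Q,0)[:2]-c)[::-1])))
a=cv2.imread("pics/scene0.png")[190:310,220:370];b=cv2.imread("pics/side0.png")[160:260,240:365]
cv2.imwrite("pics/c1.png",np.vstack([cv2.resize(a,(600,300*8//5-180),interpolation=3),cv2.resize(b,(600,300),interpolation=3)]))
E
```

```text
scene disc [0.60914281 0.00610033] 0.14945332541646972 (0.6092962026596069, 0.006498510483652353) 0.15124130249023438 z 0.0628393439285404
pan 329 [0.59697804 0.00662737 0.10951254] 0.11694587539923029 287.13981762917933 232.48936170212767 r 0.01217618581218911 az 177.51924401838164
peg 39 [ 0.53362987 -0.029363    0.09571758] 0.10354067715154747 270.97435897435895 218.43589743589743 r 0.08342573359468007 az -154.8437259589997
ptr 236 [0.52971909 0.1657934  0.05458385] 0.07261216840575657 332.0508474576271 251.02542372881356 r 0.1783535880313561 az 116.4435634605724
side disc [0.60459257 0.00408456] 0.14848736281776626 (0.6068677306175232, 0.0034467654768377542) 0.1512983739376068 z 0.062338849882612735
pan 248 [0.61003592 0.01514701 0.10831581] 0.11817240341117818 299.5443548387097 205.65322580645162 r 0.012329142754192605 az 63.80018797771807
peg 34 [ 0.52797748 -0.03053579  0.09481266] 0.10368276689586287 283.97058823529414 226.3235294117647 r 0.08407401972631258 az -155.68303648256705
ptr 136 [0.52133098 0.16593689 0.05462014] 0.06997396230957964 282.13235294117646 191.8308823529412 r 0.1820128263820708 az 117.22261922226285
```

View pics/c1.png

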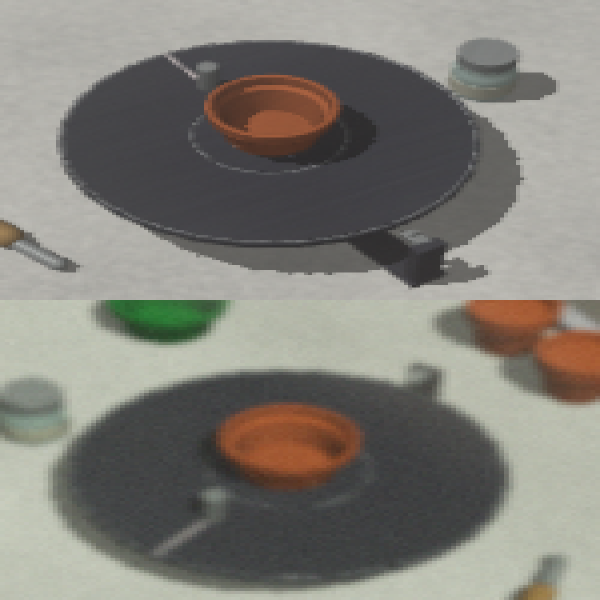

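The crop confirms that the terracotta pan is on the disc. The peg is at scene (271,218), with the pale line running outward toward the robot. The pointer bracket is at scene ~(326,286) and side ~(328,186). The "ptr" hit in my numbers was the seed jar. Next I'll locate the pointer itself and everything else that stands near the disc.

```bash
python3 - <<'E'
from h import *
c=np.array([.607,.005])
for n,bx in(("scene",(308,340,272,305)),("side",(318,338,178,200))):
    p,X=cloud(n+"0.npz");S=(slice(bx[2],bx[3]),slice(bx[0],bx[1]));Q=X[S].reshape(-1,3)
    rr=np.hypot(*(Q[:,:2]-c).T);k=(Q[:,2]>.05)&(Q[:,2]<.075)&(rr>.165)&(rr<.2);Q=Q[k];print(n,k.sum(),Q.mean(0),"r",rr[k].mean(),"az",np.degrees(np.arctan2(*(Q[:,:2].mean(0)-c)[::-1])))
    # all raised stuff on the bench
    m=((X[...,2]>.012)&(X[...,2]<.2)&(X[...,0]>.2)&(X[...,0]<1.0)&(abs(X[...,1])<.5)).astype(np.uint8)
    k,l,s,_=cv2.connectedComponentsWithStats(m)
    for i in range(1,k):
        if s[i,4]>25:
            Q=X[l==i];print("  ",s[i,4],Q[:,:2].min(0).round(3),Q[:,:2].max(0).round(3),Q[:,2].max().round(3))
E
```

```text
scene 72 [0.76996744 0.08251188 0.06033686] r 0.1805783340717434 az 25.437069909115728
   232 [0.242 0.464] [0.407 0.499] 0.036
   425 [0.287 0.238] [0.364 0.31 ] 0.071
   54 [0.398 0.411] [0.511 0.437] 0.021
   38 [0.461 0.48 ] [0.529 0.496] 0.02
   7206 [ 0.456 -0.144] [0.759 0.212] 0.117
   1146 [0.603 0.395] [0.709 0.496] 0.095
   592 [ 0.482 -0.338] [ 0.576 -0.245] 0.056
   620 [0.629 0.244] [0.723 0.337] 0.056
   1739 [ 0.585 -0.492] [ 0.704 -0.375] 0.11
   378 [ 0.606 -0.259] [ 0.731 -0.152] 0.029
   153 [0.74  0.071] [0.783 0.097] 0.067
   745 [0.849 0.263] [0.922 0.334] 0.071
   741 [0.85  0.102] [0.922 0.174] 0.072
   751 [0.847 0.013] [0.922 0.084] 0.071
   770 [ 0.848 -0.166] [ 0.922 -0.096] 0.071
   793 [ 0.848 -0.257] [ 0.923 -0.186] 0.07
   3799 [ 0.927 -0.5  ] [0.953 0.5  ] 0.028
   812 [ 0.847 -0.337] [ 0.923 -0.265] 0.07
side 34 [0.76727647 0.08263878 0.06015554] r 0.17822264937473706 az 25.84579732064528
   3498 [ 0.844 -0.5  ] [0.954 0.498] 0.074
   643 [0.604 0.389] [0.703 0.498] 0.097
   389 [0.625 0.244] [0.72  0.341] 0.057
   250 [0.236 0.462] [0.406 0.499] 0.039
   45 [0.418 0.41 ] [0.515 0.436] 0.022
   5220 [ 0.457 -0.145] [0.78  0.159] 0.118
   403 [0.287 0.234] [0.358 0.315] 0.071
   274 [0.477 0.16 ] [0.528 0.215] 0.073
   279 [ 0.603 -0.259] [ 0.726 -0.155] 0.033
   536 [ 0.48  -0.337] [ 0.574 -0.242] 0.056
   1423 [ 0.583 -0.491] [ 0.7   -0.374] 0.111
```

The axis is at about (0.608, 0.005), the pointer at azimuth 25.6°, and the peg at -155.2° (turntable angle about 3.13). I'll work out the move to a spot above the start of the flick.

```bash
cat >> h.py <<'E'
C=np.array([.608,.005]);PT=25.6
from scipy.spatial.transform import Rotation as R
def goto(r,xyz,yaw):
    s=r.state();A=R.from_euler('xyz',s['orientation']);B=R.from_euler('xyz',[np.pi,0,yaw])
    print("now",s['time_s'],s['ee_pos'].round(4),s['orientation'].round(4),"F",s['force'].round(2),"gap",s['finger_gap'])
    print("shift cm",(A.inv().apply(np.array(xyz)-s['ee_pos'])*100).round(2),"turn",np.degrees((A.inv()*B).as_rotvec()).round(2))
def at(rad,az,s=0):
    a=np.radians(az);return C+rad*np.array([np.cos(a),np.sin(a)])+s*np.array([-np.sin(a),np.cos(a)])
E
python3 - <<'E'
from cell import r
from h import *
print(r.tip_extent)
p=at(.080,-155.2,-.031);print(p);goto(r,[*p,.2],np.radians(-155.2))
E
```

```text
0.014
[ 5.22374787e-01 -4.15064761e-04]
now 0.1 [0.232  0.5796 0.2442] [-3.1395e+00 -1.0000e-04  2.7609e+00] F [ 0.28  0.11 -0.14] gap 0.9969486802733754
shift cm [-48.51 -43.05   4.5 ] turn [ -0.11  -0.06 -46.61]
```

```bash
python3 -m inch '[[-4,-3.5,0,0,0,-8,-1],[-8,-7,0,0,0,-16,-1],[-12,-10.7,0,0,0,-24,-1],[-16,-14.2,0,0,0,-30,-1],[-20,-17.8,0,0,0,-36,-1],[-24,-21.3,0,0,0,-40,-1],[-28,-24.9,0,0,0,-44,-1],[-32,-28.4,0,0,0,-46.6,-1],[-36,-32,0,0,0,-46.6,-1],[-40,-35.5,0,0,0,-46.6,-1],[-44,-39.1,0,0,0,-46.6,-1],[-47,-41.8,2,0,0,-46.6,-1],[-48.5,-43.05,4.5,0,0,-46.6,-1],[-48.5,-43.05,4.5,0,0,-46.6,-1],[-48.5,-43.05,4.5,0,0,-46.6,-1],[-48.5,-43.05,4.5,0,0,-46.6,-1],[-48.5,-43.05,4.5,0,0,-46.6,-1]]' 30
python3 - <<'E'
from cell import r
from h import *
p=at(.080,-155.2,-.031);goto(r,[*p,.086],np.radians(-155.2))
c=r.calibration("wrist");p,d=r.get_image("wrist");cv2.imwrite("pics/w1.png",p[...,::-1]);np.savez("w1.npz",p=p,d=d,**c);print(c)
E
```

```text
time_s: 2.22
ee_pos: [0.5229, 0.0011, 0.2013]
orientation: [-3.141, 0.002, -2.708]
force: [-0.5, -0.3, 0.0]
finger_gap: -0.001
gripper_force: 0.0
now 2.225 [0.5229 0.0011 0.2013] [-3.1408e+00  1.6000e-03 -2.7078e+00] F [-0.46 -0.28  0.02] gap -0.0008841785804757358
shift cm [ 0.13 -0.1  11.53] turn [-0.04  0.09  0.06]
{'mtx': array([[325.1922621 ,   0.        , 280.11017604],
       [  0.        , 325.1922621 , 204.32801412],
       [  0.        ,   0.        ,   1.        ]]), 'world_from_camera': array([[-0.42033792,  0.86785909,  0.26483322,  0.45448577],
       [ 0.90736561,  0.40265131,  0.12066302, -0.02878455],
       [-0.00191694,  0.2910198 , -0.95671511,  0.32971417],
       [ 0.        ,  0.        ,  0.        ,  1.        ]])}
```

View pics/w1.png

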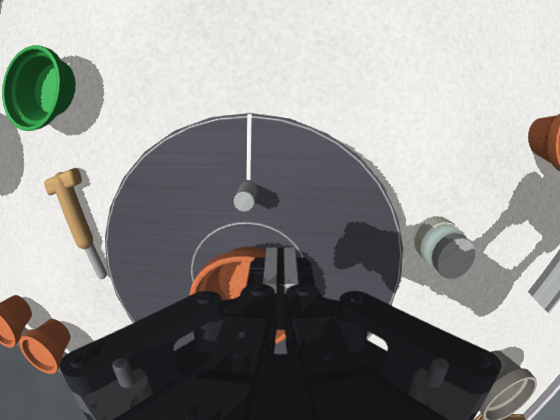

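The wrist view shows the peg top at (244,201) with its line running out to the rim at (249,115). The shut fingers are at (282,265), over the +y side of the pan. I'll check the peg position from this ray.

```bash
cat >> h.py <<'E'
def fish(f,uv,h):
    z=np.load(f);K,T=z['mtx'],z['world_from_camera'];q=(np.array(uv,float)-K[:2,2])/K[0,0];t=np.linalg.norm(q)
    v=T[:3,:3]@np.array([*(q/t*np.sin(t)),np.cos(t)]);return T[:3,3]+v*(h-T[2,3])/v[2]
E
python3 - <<'E'
from h import *
for uv,h in(((244,201),.098),((249,115),.062)):
    P=fish("w1.npz",uv,h);d=P[:2]-C;print(P,np.hypot(*d),np.degrees(np.arctan2(d[1],d[0])))
E
python3 -m inch '[[0.1,-0.1,4,0,0,0,-1],[0.1,-0.1,8,0,0,0,-1],[0.1,-0.1,10.5,0,0,0,-1],[0.1,-0.1,11.4,0,0,0,-1],[0.1,-0.1,11.4,0,0,0,-1],[0.1,-0.1,11.4,0,0,0,-1]]'
python3 - <<'E'
from cell import r
from h import *
c=r.calibration("wrist");p,d=r.get_image("wrist");cv2.imwrite("pics/w2.png",p[...,::-1]);np.savez("w2.npz",p=p,d=d,**c)
E
```

```text
[ 0.5276072  -0.02507777  0.098     ] 0.08583515567959499 -159.48741353167543
[ 0.47017177 -0.05004859  0.062     ] 0.1484148523413379 -158.22823355727803
time_s: 3.02
ee_pos: [0.5234, -0.001, 0.0877]
orientation: [-3.14, 0.002, -2.709]
force: [0.0, -0.2, 0.4]
finger_gap: 0.001
gripper_force: 0.0
```

View pics/w2.png

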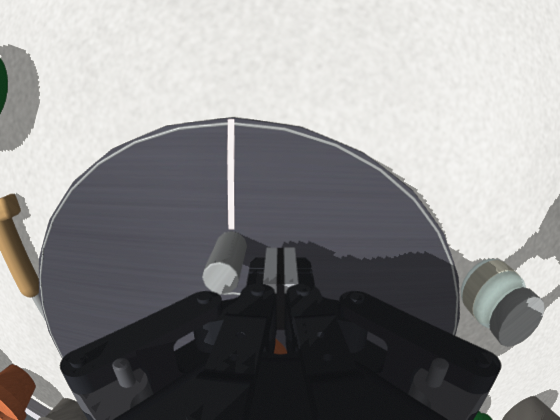

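The peg (225,265) stands right beside the closed fingertips (282,265), on the -y tool side. The wrist ray puts it at about -158.5°, so the gap is a few mm. Now the flick: push along -y with rising speed, stop, lift and move outward.

```bash
python3 -m inch '[[0,-0.3,0,0,0,0,-1],[0,-0.8,0,0,0,0,-1],[0,-1.6,0,0,0,0,-1],[0,-2.7,0,0,0,0,-1],[0,-4.1,0,0,0,0,-1],[0,-5.5,0,0,0,0,-1],[0,-5.5,0,0,0,0,-1],[0.5,-5.3,-1.5,0,0,0,-1],[2,-5,-4,0,0,0,-1]]'
cat >> h.py <<'E'
def ang(r,name="scene",save=None):
    t=r.state()['time_s'];p,d=r.get_image(name);np.savez("t.npz",p=p,d=d,**r.calibration(name))
    if save:cv2.imwrite(save,p[...,::-1])
    p,X=cloud("t.npz");D=X[...,:2]-C;rr=np.hypot(D[...,0],D[...,1])
    m=(rr>.066)&(rr<.104)&(X[...,2]>.076)&(X[...,2]<.104)
    k,l,s,_=cv2.connectedComponentsWithStats(m.astype(np.uint8))
    out=[]
    for i in range(1,k):
        if s[i,4]>=8:
            v,u=np.where(l==i);q=np.nanmedian(X[l==i],0)-[*C,0];out.append((int(s[i,4]),round(float(np.hypot(*q[:2])),3),round(float(q[2]),3),round(float(np.mod(np.degrees(np.arctan2(q[1],q[0]))-PT,360)),1)))
    return t,out
E
python3 - <<'E'
from cell import r
from h import *
goto(r,[*at(.125,-155.2),.11],np.radians(-155.2))
for i in range(4):print(ang(r,save="pics/a.png" if i==3 else None))
E
```

```text
time_s: 4.2
ee_pos: [0.5239, -0.0544, 0.1265]
orientation: [3.14, -0.001, -2.708]
force: [0.2, -0.5, -0.3]
finger_gap: 0.002
gripper_force: 0.0
now 4.2 [ 0.5239 -0.0544  0.1265] [ 3.1404e+00 -1.5000e-03 -2.7084e+00] F [ 0.19 -0.46 -0.33] gap 0.0016910586627335565
shift cm [2.38 1.86 1.66] turn [ 0.07 -0.09  0.02]
(4.2, [(42, 0.086, 0.094, 252.3)])
(4.25, [(48, 0.086, 0.095, 255.8)])
(4.3, [(49, 0.085, 0.095, 261.2)])
(4.35, [(53, 0.086, 0.095, 265.8)])
```

View pics/a.png

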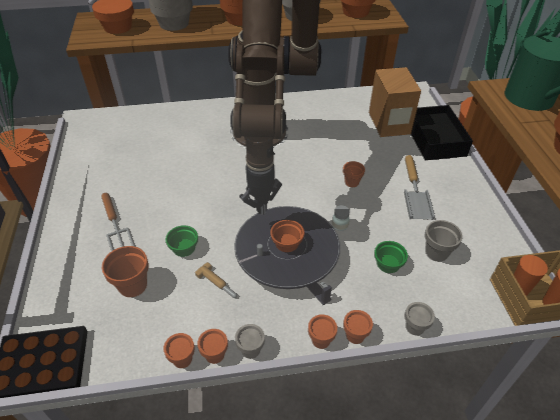

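The peg is running free at scene (262,252), at about 1.57 rad/s and angle 4.64 rad at t=4.35. Next I'll move the fingertip to hover over the bare outer band at radius 125 mm.

```bash
python3 -m inch '[[1.2,0.9,0,0,0,0,-1],[2.4,1.9,1,0,0,0,-1],[2.4,1.9,3,0,0,0,-1],[2.4,1.9,4,0,0,0,-1],[2.4,1.9,4.3,0,0,0,-1],[2.4,1.9,4.3,0,0,0,-1]]'
python3 - <<'E'
from cell import r
from h import *
goto(r,[*at(.125,-155.2),.080],np.radians(-155.2))
for i in range(2):print(ang(r))
E
```

```text
time_s: 5.15
ee_pos: [0.4952, -0.0476, 0.0832]
orientation: [3.141, -0.0, -2.709]
force: [0.4, 0.1, -0.3]
finger_gap: -0.0
gripper_force: 0.0
now 5.15 [ 0.4952 -0.0476  0.0832] [ 3.1414e+00 -2.0000e-04 -2.7090e+00] F [ 0.36  0.07 -0.33] gap -0.0002942026686464629
shift cm [0.05 0.04 0.32] turn [ 0.01 -0.01 -0.02]
(5.15, [(49, 0.088, 0.094, 332.4)])
(5.2, [(50, 0.088, 0.095, 336.4)])
```

```bash
python3 -m inch '[[0,0,0.2,0,0,0,-1],[0,0,0.4,0,0,0,-1],[0,0,0.4,0,0,0,-1],[0,0,0.4,0,0,0,-1],[0,0,0.4,0,0,0,-1],[0,0,0.4,0,0,0,-1],[0,0,0.4,0,0,0,-1],[0,0,0.4,0,0,0,-1],[0,0,0.4,0,0,0,-1],[0,0,0.4,0,0,0,-1],[0,0,0.4,0,0,0,-1],[0,0,0.4,0,0,0,-1],[0,0,0.4,0,0,0,-1],[0,0,0.4,0,0,0,-1],[0,0,0.4,0,0,0,-1],[0,0,0.4,0,0,0,-1],[0,0,0.4,0,0,0,-1],[0,0,0.4,0,0,0,-1],[0,0,0.4,0,0,0,-1],[0,0,0.4,0,0,0,-1]]'
python3 - <<'E'
from cell import r
from h import *
for i in range(2):print(ang(r),r.state()['ee_pos'])
E
```

```text
time_s: 7.75
ee_pos: [0.4951, -0.0476, 0.0793]
orientation: [-3.142, -0.0, -2.709]
force: [-0.2, -0.7, 0.7]
finger_gap: -0.003
gripper_force: 0.0
(7.75, [(46, 0.082, 0.094, 174.7)]) [ 0.49513462 -0.04762445  0.07927939]
(7.8, [(43, 0.082, 0.093, 179.0)]) [ 0.49513405 -0.04761038  0.07927188]
```

```bash
python3 -m inch '[[0,0,0,0,0,0,-1],[0,0,0,0,0,0,-1],[0,0,0,0,0,0,-1],[0,0,0,0,0,0,-1],[0,0,0,0,0,0,-1],[0,0,0,0,0,0,-1],[0,0,0,0,0,0,-1],[0,0,0,0,0,0,-1],[0,0,0,0,0,0,-1],[0,0,0,0,0,0,-1]]'
python3 - <<'E'
from cell import r
from h import *
for i in range(3):print(ang(r))
E
```

```text
time_s: 9.1
ee_pos: [0.4951, -0.0476, 0.0793]
orientation: [-3.142, 0.0, -2.709]
force: [0.3, -0.4, -0.1]
finger_gap: 0.001
gripper_force: 0.0
(9.1, [(48, 0.086, 0.095, 267.7)])
(9.15, [(49, 0.087, 0.096, 270.6)])
(9.2, [(48, 0.086, 0.095, 272.9)])
```

```bash
python3 -m inch '[[0,0,0.1,0,0,0,-1],[0,0,0.15,0,0,0,-1],[0,0,0.15,0,0,0,-1],[0,0,0.15,0,0,0,-1],[0,0,0.15,0,0,0,-1]]'
python3 - <<'E'
from cell import r
from h import *
for i in range(2):print(ang(r))
print(r.state()['ee_pos'],r.state()['force'],r.state()['time_s'])
E
```

```text
time_s: 9.88
ee_pos: [0.4952, -0.0476, 0.0778]
orientation: [-3.142, 0.0, -2.709]
force: [-0.1, 0.4, 0.3]
finger_gap: -0.002
gripper_force: 0.0
(9.875, [(53, 0.087, 0.094, 314.1)])
(9.925, [(47, 0.089, 0.096, 317.1)])
[ 0.49516789 -0.04760563  0.07780899] [-0.58766893  0.94618044  0.33270414] 9.975
```

```bash
python3 -m inch '[[0,0,0,0,0,0,-1],[0,0,0,0,0,0,-1],[0,0,0,0,0,0,-1],[0,0,0,0,0,0,-1],[0,0,0.4,0,0,0,-1],[0,0,0.4,0,0,0,-1],[0,0,0.4,0,0,0,-1],[0,0,0.4,0,0,0,-1],[0,0,0.4,0,0,0,-1],[0,0,0.4,0,0,0,-1],[0,0,0.4,0,0,0,-1]]'
python3 - <<'E'
from cell import r
from h import *
for i in range(2):print(ang(r,save="pics/e.png"),ang(r,"side"))
print(r.state()['ee_pos'],r.state()['force'],r.state()['time_s'])
a=cv2.imread("pics/e.png")[180:310,220:370];cv2.imwrite("pics/e1.png",cv2.resize(a,(600,520),interpolation=3))
E
```

```text
time_s: 11.35
ee_pos: [0.4956, -0.0476, 0.074]
orientation: [-3.141, 0.001, -2.709]
force: [1.2, 0.8, 3.4]
finger_gap: 0.001
gripper_force: 1.7
(11.35, [(54, 0.088, 0.094, 354.5)]) (11.4, [(34, 0.082, 0.091, 355.3)])
(11.45, [(50, 0.088, 0.094, 354.8)]) (11.5, [(33, 0.081, 0.093, 355.7)])
[ 0.49562977 -0.04759439  0.07396701] [2.70618601 1.17917536 3.98876133] 11.55
```

View pics/e1.png

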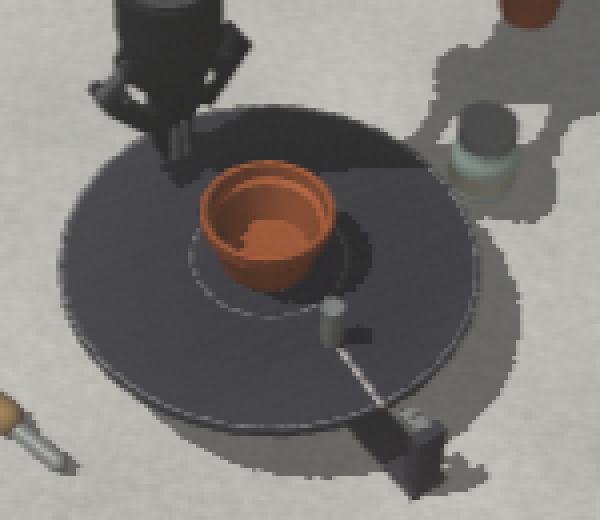

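The peg at crop (332,322) has stopped, and its line points at the pointer spike at (405,418). It's about 5° short, or 7 mm, and held with about 4 N. The pan is still centred, so I'll hand it in.

```bash
python3 -c "
from cell import r
print(r.sign_off())"
```

```text
the job is handed in; nothing more can be done
None
```

I flicked the turntable to about 1.5 rad/s, let it pass the pointer once, and braked it on the second pass about 7 mm short of the mark (limit 20 mm); it was at rest there with the fingertip pressing at about 4 N, the pan still centred, when I handed the job in, and no verdict was returned.

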